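Let one more preserve jar into the ratchet jar rail

ROBOT

A 6-joint arm with a two-finger parallel gripper is mounted at the origin on a cart in front of the work surface, level with it; the furniture and walls round the work are solid. World frame = base frame: x ahead of the robot, y to its left, z up, the work surface at z = 0. Lengths are in mm, angles in rad, forces in N, time in s.
With the tool pointing down it reaches from about 300 to 775 mm from the base axis. Payload 14.6 kg.
Tool frame: the origin (TCP) lies midway between the tips of the shut fingers; the grasp point (between the pads) lies 19 mm behind it; z points along the fingers, y is the direction in which the jaws open and shut (so a half turn about z gives the same grasp; the last joint's range is limited). The gripper opens to 94 mm and grips with 3 to 60 N. Pads are 16 mm wide; open, the fingers measure 119 mm over their backs; the gripper's body (75 mm by 177 mm) begins 78 mm behind the grasp point.
Start: joints at [-1.381, 0.3, 1.521, -0, 1.321, -0.067], TCP at [139.686, -531.956, 205.446] pointing down, gripper open.
Joint ranges: [-3.03, 3.03], [-0.79, 2.21], [0.23, 2.52], [-1.04, 4.18], [0, 3.07], [-2.55, 2.55]. Speed limits (rad/s): [2.22, 2.22, 2.57, 3.14, 3.14, 3.14].

INTERFACE

Orientations are given as [roll, pitch, yaw] about the fixed x, y, z axes, in that order (R = Rz(yaw) Ry(pitch) Rx(roll)).
In Python, from cell import read_state, camera, get_calibration, sign_off gives the robot as it stands.
- The arm moves only by the tool carry_out, never from a script. Its argument "series" is a list of rows, each an object with "delta_pos": the shift along the world's x, y, z in mm, a list of three; "turn": the turn, a rotation vector about the world's x, y, z in rad, a list of three; "hand": the opening, from 0 (shut) to 1 (fully open). A call has 1 to 8 rows; each row is the pose to reach, as a shift and turn from the pose commanded when the call began; what a row does not reach only later rows make up. A row lasts 1/8 s, in which the tool goes at most 62.5 mm and 10.7 degrees, less where a joint would pass 70% of its speed; a pose out of reach is approached as far as the arm can. A call with a gripper value outside its range is refused whole. The fingers move at their own pace and stop on an object; "squeeze" is the grip in N (left out, the last holds). Time passes only in rows, so rows that repeat a pose let the fingers close. It gives the time, the measured TCP pose, the force and the opening at its end, in the units of the state.
- read_state(): the state, without advancing time (a new reading comes with each control period).
- camera(name): name is "scene" or "top" or "wrist"; returns the picture (480x640x3 uint8, red, green, blue); there is no depth.
- get_calibration(name): a dict with "intrinsics" (3x3 intrinsics, pixels), "pose" (4x4, takes a point from camera to world coordinates). Camera axes: x right, y down, z forward; pixel columns grow to the right and rows downward; lengths in mm; the calibration is good to about 2 mm. A picture is of the moment at which its call begins: read the wrist's pose just before it. get_calibration takes no time and is no camera call; for the wrist camera it gives the pose at the moment of the call.
- sign_off(): hands the job in, once; it reports no verdict.
The state is a dict: "clock": time; "joints": joint angles; "qd": joint speeds; "effort": joint torques, N m; "eef_pos": TCP position; "eef_rot": TCP orientation; "wrist_force": force on the tool from outside, world axes, zero at the start; "moment": the same for the moment, N m; "finger_gap": finger opening in mm.
Only numpy, scipy, OpenCV 4.12 (cv2) and the standard library are available. Lean on these libraries where they do the work, as an engineer would, in place of code of your own. Each camera call takes 0.05 s, during which the arm holds its last target.

TASK

Make room in the jar rail for the preserve jar that stands in front of it: hold down the thumb release of the sliding stop and push the stop right back to the far end of its toothed bar. Then push the waiting jar across the worktop into the gap until it stands against the wooden fence in line with the others, and push the stop up again until the row of three is closed snugly. Only press and push, gently, with the fingers: pinch, lift or tip nothing, and leave the other things on the counter where they are.

Things in the scene. Friction and masses are not known exactly. Their poses are not given: they have to be found in the camera images.
- jar_rail: Fixed jar rail. Origin on the worktop below the front face of its wooden fence; x points out of the fence's back (away from the jars), y along it to the fixed end, z up. Fence: front face x = 0, 18 mm thick, y = -186 to 206 mm, 52 mm high; on it a steel tooth bar up to z = 60 mm. The jars stand on the bare worktop in front of it (negative x), in a row from the end plate.
- end_plate (a point): Middle of the cork face of the fixed end plate at the rail's left end, at y = 188 mm in the rail's frame, facing -y. The plate is 64 mm high and reaches to x = -88 mm.
- stop (a joint): Sliding stop on the tooth bar (pitch 6 mm), m: 0 = nearest the fixed end, 0.125 = far end. Starts at 0.012 to 0.030, near a row of two jars. It clicks towards the fixed end at any time (up to 10 N); the other way it is blocked unless the release is held down (then about 2 N). It stays where left, but may slip back by up to a tooth. 0.077 = three jars all touching.
- jaw_face (a point): Middle of the cork face of the stop's upright wooden jaw; it faces the jars and lies at y = 65 mm - (stop value) in the rail's frame. The jaw spans x = -84 to -6 mm of the rail and z = 4 to 64 mm.
- release (a joint): Thumb release lever on the stop, rad: 0 = up and locked (it may rest at up to 0.15 on a tooth), 0.30 = fully down. It clears the teeth from about 0.16 (pad 6 to 7 mm down; press on to full travel to be sure) and springs back. About 4 N at the pad to free it, 6 N fully down.
- thumb_pad (a point): Centre of the top of the release's steel thumb pad: 28 mm across the fence x 36 mm along it, 88 mm above the worktop when up, 11 mm travel down. It moves with the stop, above the fence, 25 mm behind the jaw's face; the tower's upright wall stands 27 mm from this point on the side away from the row (-y of the rail), and pushing that wall moves the stop back.
- tower (a point): Centre of the top of the stop's steel tower, 115 mm above the worktop: 30 mm across the fence, 44 mm along it, from z = 66 mm up. Its walls, 22 mm either side of this point along the rail's y, are for pushing: the one beside the pad to push the stop back, the outer one to close it. Behind the outer wall is only the bar, 60 mm high, with an end block 68 mm high at rail y = -178 mm.
- jar_plum_mid (a point): Centre, half-way up, of a lidded preserve jar (purple jar, white lid), a plain upright cylinder 66 mm in diameter and 88 mm tall, 0.2 to 0.4 kg, loose. Any two of the three jars stand in the rail at the start; the third, some 155 to 185 mm in front of the fence, is the one to bring in.
- jar_plum: The same jar (purple jar, white lid); origin at the centre of its underside, z up.
- jar_apricot_mid (a point): Centre, half-way up, of a lidded preserve jar (orange jar, gold lid), a plain upright cylinder 66 mm in diameter and 88 mm tall, 0.2 to 0.4 kg, loose. Any two of the three jars stand in the rail at the start; the third, some 155 to 185 mm in front of the fence, is the one to bring in.
- jar_apricot: The same jar (orange jar, gold lid); origin at the centre of its underside, z up.
- jar_curd_mid (a point): Centre, half-way up, of a lidded preserve jar (yellow jar, white lid), a plain upright cylinder 68 mm in diameter and 70 mm tall, 0.2 to 0.4 kg, loose. Any two of the three jars stand in the rail at the start; the third, some 155 to 185 mm in front of the fence, is the one to bring in.
- jar_curd: The same jar (yellow jar, white lid); origin at the centre of its underside, z up.
- cookie_pack_0_mid (a point): Bystander, loose, to be left alone: bag of stacked cookies, 75 mm wide and 84 mm tall; the point is its centre, 42 mm up.
- loyalty_stamp_mid (a point): Bystander, loose, to be left alone: wooden hand stamp, 26 x 46 x 71 mm, standing; the point is its centre, 35 mm up.
- tongs_mid (a point): Bystander, loose, to be left alone: pastry tongs, 42 x 228 x 30 mm, lying; the point is its centre, 15 mm up.
There are look-alikes about, which are no part of the job. Leave any green or pink look-alike of the jar_plum alone.

How it is judged:
By the outcome, as a careful person would: the job done as asked, in the order asked, and still so for the second after the job is handed in, with the robot touching nothing.
It also fails if it takes over 61 s, if anything falls off the work surface, if the arm or the gripper's body presses on something with over 40 N, if the wrist force passes 120 N, or if a joint passes its speed limit or range.

## Working session

There is one attempt and no reset: what is moved stays moved. The work goes in short steps, Python scripts to look and compute and a tool call to move; the robot and the scene stay as the last step left them, time stands still between calls to the robot, and variables do not carry over. Pictures are saved under pics/ and viewed, and the job is handed in when it is done.

Besides the shell and the picture viewer there is one more tool, called after "Emit:" by a JSON object that holds its "method" and its "body", one argument or row to a line. carry_out: Moves the arm, as the interface text tells. Its arguments: {"type":"object","properties":{"series":{"type":"array"},"squeeze":{"type":"number"}},"required":["series"]}

```bash
mkdir -p pics; cat > h.py <<'E'
import numpy as np,cv2
from cell import *
def snap(n,f):
    im=camera(n); cv2.imwrite('pics/'+f,cv2.cvtColor(im,cv2.COLOR_RGB2BGR)); return im
def ray(n,u,v,z):
    c=get_calibration(n);K=np.array(c['intrinsics']);T=np.array(c['pose'])
    d=T[:3,:3]@np.linalg.solve(K,[u,v,1]);o=T[:3,3]
    return o+d*(z-o[2])/d[2]
def proj(n,p):
    c=get_calibration(n);K=np.array(c['intrinsics']);T=np.array(c['pose'])
    q=K@(T[:3,:3].T@(np.array(p)-T[:3,3]));return q[:2]/q[2]
E
python3 - <<'E'
from h import *
print(read_state())
for n in('scene','top','wrist'):
    snap(n,n+'0.png');c=get_calibration(n);print(n,np.round(c['pose'],3).tolist(),np.round(c['intrinsics'],1).tolist())
E
```

```text
{'clock': 0.0, 'joints': array([-1.38057784e+00,  3.00478383e-01,  1.52157968e+00,  1.06893919e-05,
        1.32070018e+00, -6.65805951e-02]), 'qd': array([-0.00057775,  0.00127417, -0.00019651,  0.00012809, -0.00014915,
        0.00156924]), 'effort': array([-1.39397522e-03, -5.31803656e+01, -3.52737594e+01,  7.07567786e-02,
        2.43562093e-02, -1.02509939e-04]), 'eef_pos': array([ 139.65269786, -531.70327824,  204.88293148]), 'eef_rot': array([-3.14043034e+00, -8.78785322e-05,  2.56796381e-01]), 'wrist_force': array([-0.45372252,  0.630031  ,  0.49243993]), 'moment': array([ 0.05214764,  0.00269869, -0.03756334]), 'finger_gap': 94.20345439593555}
scene [[-0.678, -0.33, 0.657, -166.223], [-0.735, 0.3, -0.608, 672.62], [0.004, -0.895, -0.446, 559.961], [0.0, 0.0, 0.0, 1.0]] [[527.4, 0.0, 325.6], [0.0, 527.4, 251.6], [0.0, 0.0, 1.0]]
top [[0.014, -0.99, 0.141, 395.755], [-1.0, -0.016, -0.008, 34.798], [0.011, -0.141, -0.99, 1192.862], [0.0, 0.0, 0.0, 1.0]] [[539.3, 0.0, 324.0], [0.0, 539.3, 238.4], [0.0, 0.0, 1.0]]
wrist [[0.254, -0.936, -0.243, 208.724], [-0.967, -0.246, -0.063, -513.557], [-0.001, 0.251, -0.968, 382.259], [0.0, 0.0, 0.0, 1.0]] [[359.5, 0.0, 322.2], [0.0, 359.5, 246.8], [0.0, 0.0, 1.0]]
```

View pics/scene0.png

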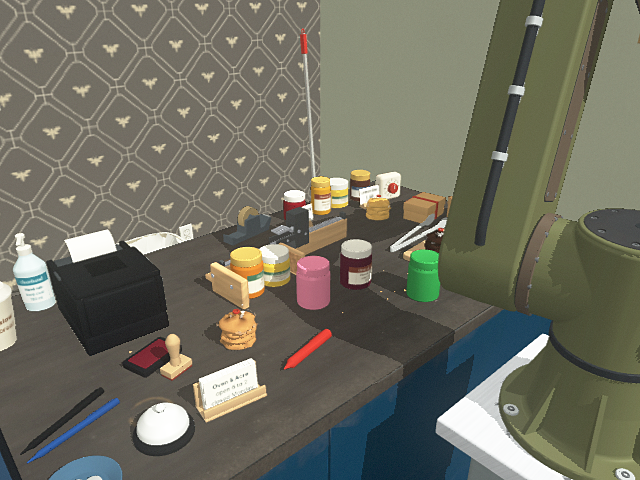

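View pics/top0.png

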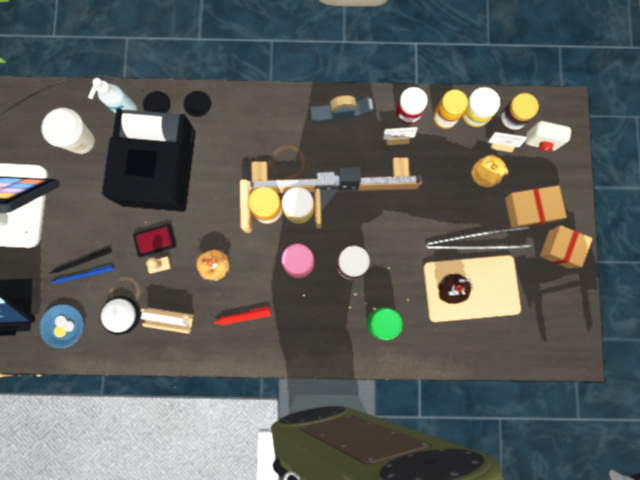

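```bash
python3 - <<'E'
import cv2
a=cv2.imread('pics/top0.png')[140:300,220:440]
cv2.imwrite('pics/topc.png',cv2.resize(a,None,fx=3.6,fy=3.6,interpolation=cv2.INTER_CUBIC))
a=cv2.imread('pics/scene0.png')[190:320,190:450]
cv2.imwrite('pics/scc.png',cv2.resize(a,None,fx=3,fy=3,interpolation=cv2.INTER_CUBIC))
E
```

```text
(no output)
```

View pics/topc.png

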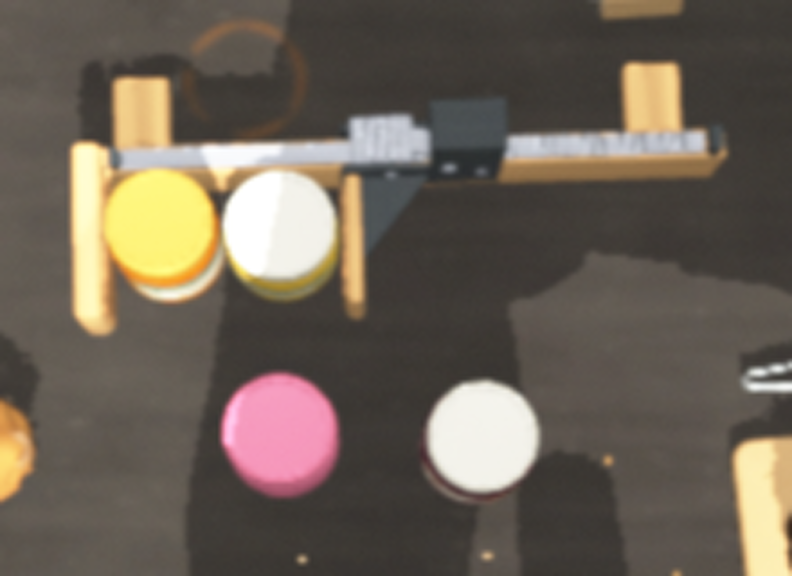

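View pics/scc.png

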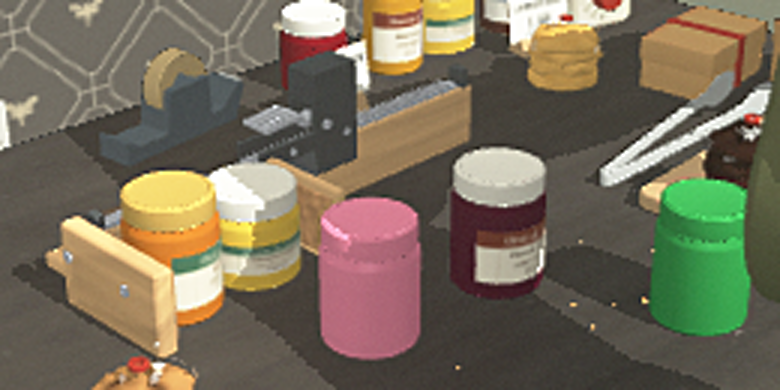

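```bash
python3 - <<'E'
from h import *
def t(n,u,v,z): 
    p=ray('top',220+(u+.5)/3.6-.5,140+(v+.5)/3.6-.5,z);print(n,p.round(1)[:2])
t('plum lid',483,436,88);t('plumR',541,436,88);t('plumL',425,436,88)
t('apr lid',160,225,88);t('curd lid',280,226,70);t('pink',281,430,88)
t('towTL',432,100,115);t('towTR',507,98,115)
t('padTL',349,116,88);t('padBL',350,158,88);t('padTR',411,114,88)
t('bar L front',118,166,60);t('bar R front',706,151,60);t('bar R back',706,131,60);t('bar L back',118,150,60)
t('fence R top front',724,152,52);t('fenceRbot',714,180,0)
t('plate TL',74,145,64);t('plate BR',112,325,64);t('plate right top',107,150,64)
t('jaw FL',345,308,64);t('jaw FR',365,308,64);t('jaw BL',342,178,64);t('endblk',718,140,68)
E
```

```text
plum lid [508.  -36.7]
plumR [508.5 -69.9]
plumL [507.5  -3.5]
apr lid [627.9 151.5]
curd lid [632.3  82.7]
pink [509.7  78.8]
towTL [697.7  -4.5]
towTR [699.6 -47.4]
padTL [694.8  43. ]
padBL [669.6  42. ]
padTR [696.6   6.7]
bar L front [669.3 180.5]
bar R front [ 684.4 -171.2]
bar R back [ 696.7 -171.3]
bar L back [679.1 180.8]
fence R top front [ 686.  -183.5]
fenceRbot [ 681.1 -186.9]
plate TL [680.7 206.6]
plate BR [572.6 180.4]
plate right top [678.  186.9]
jaw FL [584.9  43.6]
jaw FR [585.1  31.8]
jaw BL [663.3  46.7]
endblk [ 689.2 -176.9]
```

Waiting jar: the purple one with the white lid at top pixel (353,261). It is neither the pink jar (297,260) nor the green one (386,323), which are look-alikes. The enlarged crop shows the plum label and body. Apricot and curd stand in the rail. Next I'll go over the thumb pad.

Emit:
{"method": "carry_out", "body": {
  "series": [
    {"delta_pos":[540,552,0],"turn":[0,0,-0.214],"hand":0},
    {"delta_pos":[540,552,0],"turn":[0,0,-0.214],"hand":0},
    {"delta_pos":[540,552,0],"turn":[0,0,-0.214],"hand":0},
    {"delta_pos":[540,552,0],"turn":[0,0,-0.214],"hand":0},
    {"delta_pos":[540,552,0],"turn":[0,0,-0.214],"hand":0},
    {"delta_pos":[540,552,0],"turn":[0,0,-0.214],"hand":0},
    {"delta_pos":[540,552,0],"turn":[0,0,-0.214],"hand":0},
    {"delta_pos":[540,552,0],"turn":[0,0,-0.214],"hand":0}
  ],
  "squeeze": 10
}}

```text
clock: 1.15
eef_pos: [488.7, -174.7, 205.5]
eef_rot: [3.142, -0.0, 0.043]
wrist_force: [-0.4, -0.1, 0.0]
finger_gap: 17.4
```

Emit:
{"method": "carry_out", "body": {
  "series": [
    {"delta_pos":[190,194,0],"turn":[0,0,0],"hand":0},
    {"delta_pos":[190,194,0],"turn":[0,0,0],"hand":0},
    {"delta_pos":[190,194,0],"turn":[0,0,0],"hand":0},
    {"delta_pos":[190,194,0],"turn":[0,0,0],"hand":0},
    {"delta_pos":[190,194,-25],"turn":[0,0,0],"hand":0},
    {"delta_pos":[190,194,-25],"turn":[0,0,0],"hand":0}
  ]
}}

```text
clock: 1.9
eef_pos: [677.0, 18.7, 177.5]
eef_rot: [-3.141, 0.005, 0.045]
wrist_force: [-0.3, 0.4, -0.1]
finger_gap: 0.4
```

```bash
python3 - <<'E'
from h import *
print(read_state()['eef_pos'])
snap('wrist','w1.png')
E
```

```text
[676.97934756  18.68113759 177.48742037]
```

View pics/w1.png

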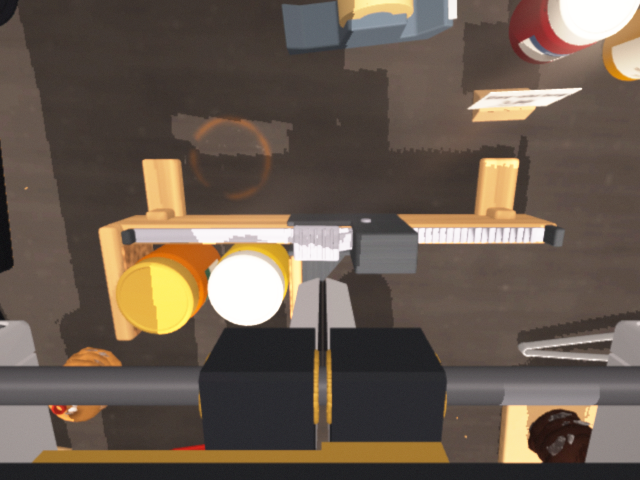

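```bash
python3 - <<'E'
from h import *
im=cv2.imread('pics/w1.png')[200:300,260:440]
cv2.imwrite('pics/w1c.png',cv2.resize(im,None,fx=4.4,fy=4.4,interpolation=cv2.INTER_CUBIC))
for n,u,v,z in [('towFL',357,247,115),('towFR',415,247,115),('towBL',352,219,115),('towBR',407,217,115),('padBL',294,260,88),('padTL',294,227,88),('padBR',339,259,88),('aprlid',161,297,88),('curd',248,289,70),('barR',543,241,60),('barL',134,242,60)]:
    print(n,ray('wrist',u,v,z).round(1)[:2])
print(proj('wrist',read_state()['eef_pos']))
E
```

```text
towFL [686.5  -6.3]
towFR [688.2 -46.5]
towBL [706.   -1.6]
towBR [709.  -38.8]
padBL [666.9  39. ]
padTL [693.1  39.6]
padBR [669.3   4. ]
aprlid [631.4 144.8]
curd [634.   78.7]
barR [ 684.3 -169.8]
barL [668.5 177.1]
[321.9602677  293.47886053]
```

View pics/w1c.png

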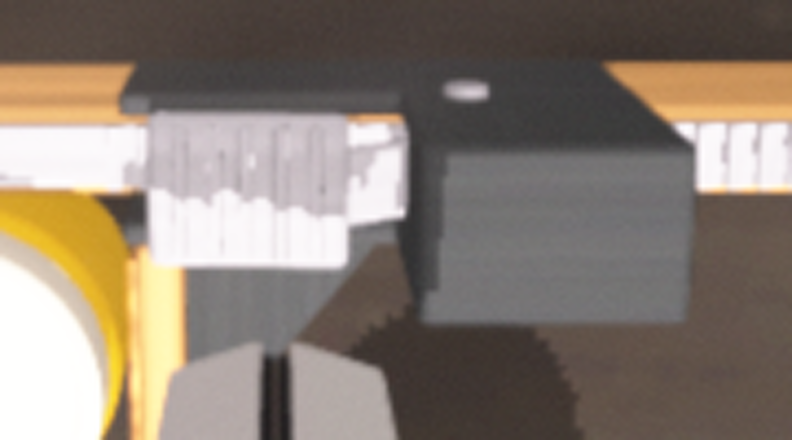

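```bash
python3 - <<'E'
from h import *
for n,u,v,z in [('towBL',440,152,115),('towBR',692,152,115),('towFL',425,320,115),('towFR',687,320,115),('padBL',149,266,88),('padTL',149,112,88),('padBR',346,266,88),('padTR',346,114,88)]:
    print(n,ray('wrist',260+u/4.4,200+v/4.4,z).round(1)[:2])
E
```

```text
towBL [695.4  -7.8]
towBR [697.1 -47.1]
towFL [667.7  -7.3]
towFR [669.5 -49.4]
padBL [666.6  39.1]
padTL [694.3  39.8]
padBR [668.1   4.3]
padTR [695.5   5.8]
```

Emit:
{"method": "carry_out", "body": {
  "series": [
    {"delta_pos":[2,-8,-40],"turn":[0,0,0],"hand":0},
    {"delta_pos":[2,-8,-75],"turn":[0,0,0],"hand":0},
    {"delta_pos":[2,-8,-82],"turn":[0,0,0],"hand":0},
    {"delta_pos":[2,-8,-82],"turn":[0,0,0],"hand":0}
  ]
}}

```text
clock: 2.45
eef_pos: [679.8, 8.9, 100.0]
eef_rot: [3.141, -0.001, 0.042]
wrist_force: [0.6, -0.1, 1.2]
finger_gap: 0.1
```

```bash
python3 - <<'E'
from h import *
print(read_state()['eef_pos'])
snap('wrist','w2.png')
im=cv2.imread('pics/w2.png')[180:330,200:440]
cv2.imwrite('pics/w2c.png',cv2.resize(im,None,fx=3.3,fy=3.3,interpolation=cv2.INTER_CUBIC))
E
```

```text
[679.78140266   8.94903367 100.02392481]
```

View pics/w2c.png

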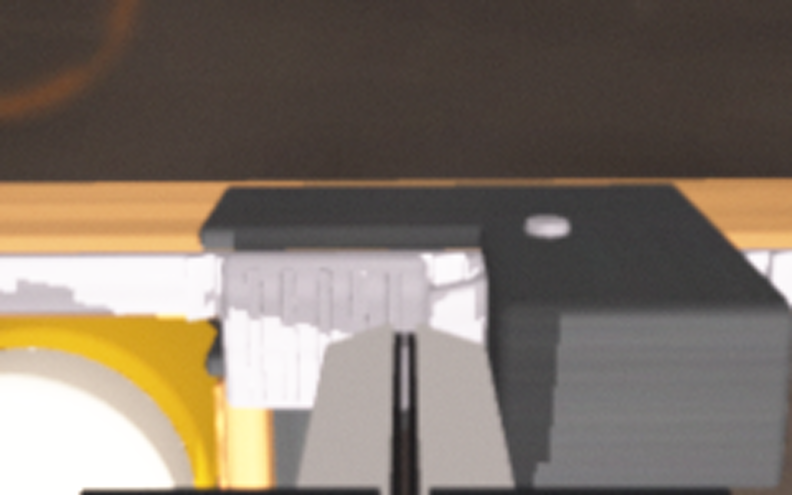

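Emit:
{"method": "carry_out", "body": {
  "series": [
    {"delta_pos":[1,3,-8],"turn":[0,0,0],"hand":0},
    {"delta_pos":[1,3,-14],"turn":[0,0,0],"hand":0},
    {"delta_pos":[1,3,-17],"turn":[0,0,0],"hand":0},
    {"delta_pos":[1,3,-17],"turn":[0,0,0],"hand":0}
  ]
}}

```text
clock: 3.0
eef_pos: [681.0, 12.7, 82.0]
eef_rot: [-3.142, -0.001, 0.043]
wrist_force: [-1.2, -0.3, 5.8]
finger_gap: 0.4
```

Emit:
{"method": "carry_out", "body": {
  "series": [
    {"delta_pos":[0,0,-2],"turn":[0,0,0],"hand":0},
    {"delta_pos":[0,0,-3],"turn":[0,0,0],"hand":0},
    {"delta_pos":[0,0,-3],"turn":[0,0,0],"hand":0}
  ]
}}

```text
clock: 3.38
eef_pos: [681.0, 12.8, 79.5]
eef_rot: [-3.142, -0.001, 0.043]
wrist_force: [-1.1, 1.7, 8.0]
finger_gap: 0.7
```

Emit:
{"method": "carry_out", "body": {
  "series": [
    {"delta_pos":[0,0,-2],"turn":[0,0,0],"hand":0},
    {"delta_pos":[0,0,-2],"turn":[0,0,0],"hand":0}
  ]
}}

```text
clock: 3.62
eef_pos: [681.3, 12.7, 79.0]
eef_rot: [3.141, -0.003, 0.043]
wrist_force: [-7.2, 1.6, 18.0]
finger_gap: 0.6
```

Emit:
{"method": "carry_out", "body": {
  "series": [
    {"delta_pos":[0,-4,0],"turn":[0,0,0],"hand":0},
    {"delta_pos":[0.4,-9,0],"turn":[0,0,0],"hand":0},
    {"delta_pos":[0.7,-16,0],"turn":[0,0,0],"hand":0},
    {"delta_pos":[1,-24,0],"turn":[0,0,0],"hand":0},
    {"delta_pos":[1.4,-32,0],"turn":[0,0,0],"hand":0},
    {"delta_pos":[1.7,-40,0],"turn":[0,0,0],"hand":0},
    {"delta_pos":[2,-48,0],"turn":[0,0,0],"hand":0},
    {"delta_pos":[2,-48,0],"turn":[0,0,0],"hand":0}
  ]
}}

```text
clock: 4.62
eef_pos: [683.5, -36.3, 79.0]
eef_rot: [3.141, -0.003, 0.042]
wrist_force: [-3.1, -1.2, 18.3]
finger_gap: 0.4
```

```bash
python3 - <<'E'
from h import *
print(read_state()['eef_pos'],read_state()['wrist_force'])
im=snap('wrist','w3.png')
E
```

```text
[683.53507034 -36.31828665  79.01379629] [-3.13235969 -1.22670749 18.25905948]
```

View pics/w3.png

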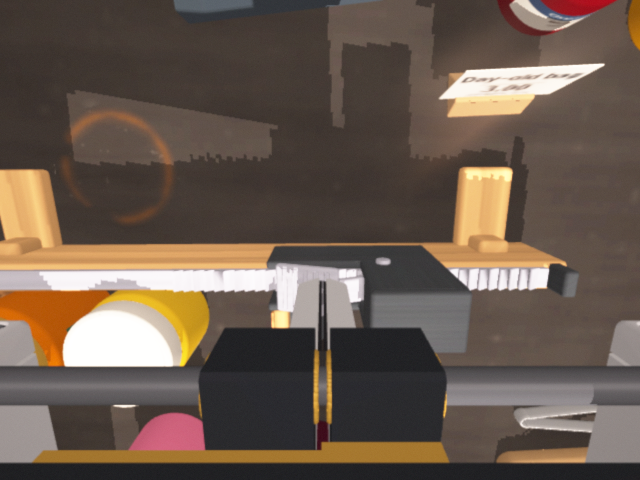

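The stop follows the finger (tower now at about pixel (420,290), next to the fingers). I'll keep pushing to the far end.

Emit:
{"method": "carry_out", "body": {
  "series": [
    {"delta_pos":[0.3,-8,0],"turn":[0,0,0],"hand":0},
    {"delta_pos":[0.7,-16,0],"turn":[0,0,0],"hand":0},
    {"delta_pos":[1,-24,0],"turn":[0,0,0],"hand":0},
    {"delta_pos":[1.4,-32,0],"turn":[0,0,0],"hand":0},
    {"delta_pos":[1.7,-40,0],"turn":[0,0,0],"hand":0},
    {"delta_pos":[2,-48,0],"turn":[0,0,0],"hand":0},
    {"delta_pos":[2.4,-55,0],"turn":[0,0,0],"hand":0},
    {"delta_pos":[2.4,-57,0],"turn":[0,0,0],"hand":0}
  ]
}}

```text
clock: 5.68
eef_pos: [686.2, -91.0, 79.2]
eef_rot: [-3.139, -0.004, 0.043]
wrist_force: [-3.7, 15.4, 20.1]
finger_gap: 0.5
```

Emit:
{"method": "carry_out", "body": {
  "series": [
    {"delta_pos":[0.1,-3,0],"turn":[0,0,0],"hand":0},
    {"delta_pos":[0.2,-5,0],"turn":[0,0,0],"hand":0},
    {"delta_pos":[0.2,-5,0],"turn":[0,0,0],"hand":0}
  ]
}}

```text
clock: 6.05
eef_pos: [686.8, -93.5, 79.9]
eef_rot: [-3.137, -0.005, 0.045]
wrist_force: [-2.6, 23.5, 23.7]
finger_gap: 0.4
```

Emit:
{"method": "carry_out", "body": {
  "series": [
    {"delta_pos":[0,1,6],"turn":[0,0,0],"hand":0},
    {"delta_pos":[0,1,16],"turn":[0,0,0],"hand":0},
    {"delta_pos":[0,4,50],"turn":[0,0,0],"hand":0},
    {"delta_pos":[0,4,100],"turn":[0,0,0],"hand":0},
    {"delta_pos":[0,4,120],"turn":[0,0,0],"hand":0}
  ]
}}

```text
clock: 6.68
eef_pos: [685.6, -93.9, 199.7]
eef_rot: [3.141, -0.003, 0.043]
wrist_force: [0.4, -0.1, 0.2]
finger_gap: 0.4
```

```bash
python3 - <<'E'
from h import *
print(read_state()['eef_pos'],read_state()['wrist_force'])
snap('wrist','w4.png');snap('top','t4.png')
a=cv2.imread('pics/t4.png')[140:300,220:440]
cv2.imwrite('pics/t4c.png',cv2.resize(a,None,fx=3.6,fy=3.6,interpolation=cv2.INTER_CUBIC))
E
```

```text
[685.61067757 -93.85213629 199.72080318] [ 0.36942135 -0.10962238  0.23838903]
```

View pics/w4.png

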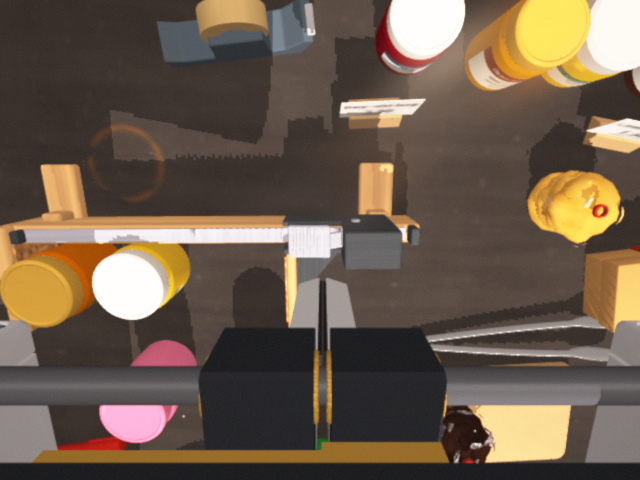

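View pics/t4c.png

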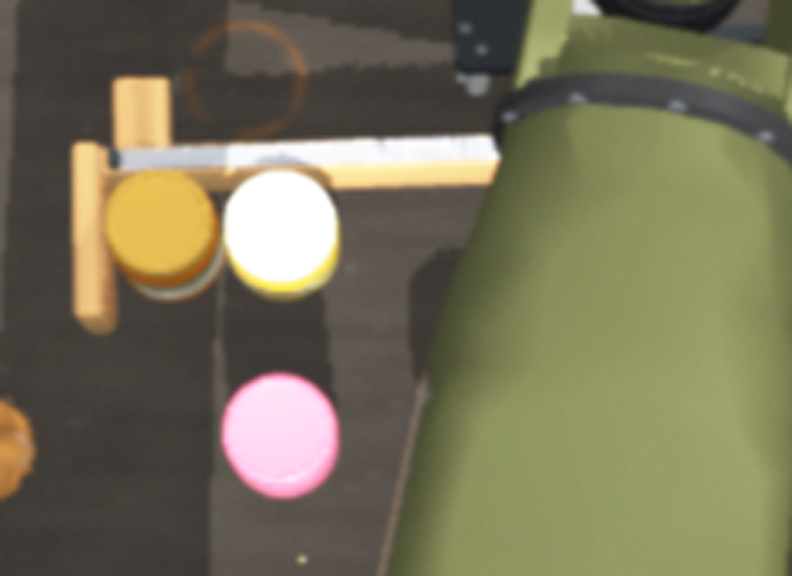

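```bash
python3 - <<'E'
from h import *
im=cv2.imread('pics/w4.png')[200:300,260:440]
cv2.imwrite('pics/w4c.png',cv2.resize(im,None,fx=4.4,fy=4.4,interpolation=cv2.INTER_CUBIC))
E
```

```text
(no output)
```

View pics/w4c.png

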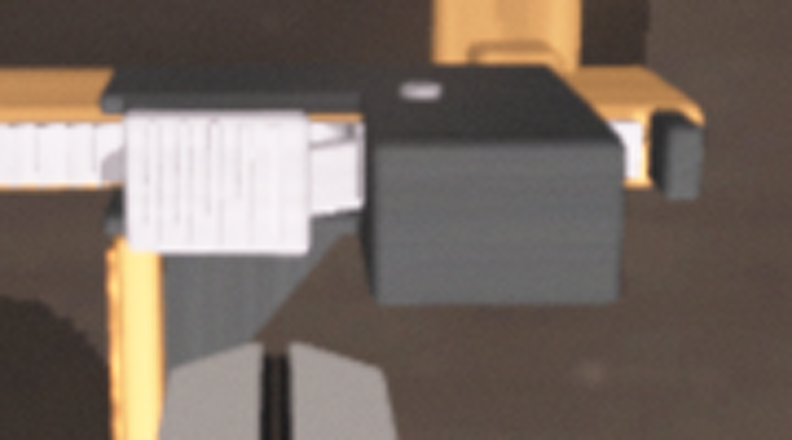

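```bash
python3 - <<'E'
from h import *
for n,u,v,z in [('towBL',375,143,115),('towBR',624,143,115),('towFL',376,302,115),('towFR',618,302,115),('padBL',128,252,88),('padTL',127,112,88),('padBR',309,252,88),('padTR',307,114,88),('blkL',655,115,68),('blkR',700,120,68),('blkFL',668,197,68),('blkFR',698,197,68)]:
    print(n,ray('wrist',260+u/4.4,200+v/4.4,z).round(1)[:2])
E
```

```text
towBL [ 701.3 -110.5]
towBR [ 703.1 -152.6]
towFL [ 673.2 -112.4]
towFR [ 674.9 -154.3]
padBL [672.5 -67. ]
padTL [699.5 -66.3]
padBR [ 674.  -101.3]
padTR [700.6 -99.7]
blkL [ 699.4 -169.3]
blkR [ 698.7 -178.3]
blkFL [ 682.8 -173.6]
blkFR [ 683.  -179.6]
```

```bash
python3 - <<'E'
from h import *
print('green',ray('top',386,323,88).round(1),'bun',ray('top',455,289,30).round(1),'board corner',ray('top',424,262,15).round(1))
s=read_state();print(s['eef_pos'],s['eef_rot'])
E
```

```text
green [ 382.3 -102.8   88. ] bun [ 456.1 -259.    30. ] board corner [ 515.  -195.7   15. ]
[685.7269434  -93.86310533 198.98893599] [ 3.14059602 -0.00338979  0.04245406]
```

Emit:
{"method": "carry_out", "body": {
  "series": [
    {"delta_pos":[-221,42,0],"turn":[0,0,0.3],"hand":0.38},
    {"delta_pos":[-221,42,0],"turn":[0,0,0.3],"hand":0.38},
    {"delta_pos":[-221,42,0],"turn":[0,0,0.3],"hand":0.38},
    {"delta_pos":[-221,42,0],"turn":[0,0,0.3],"hand":0.38},
    {"delta_pos":[-221,42,0],"turn":[0,0,0.3],"hand":0.38}
  ]
}}

```text
clock: 7.4
eef_pos: [462.2, -51.1, 195.8]
eef_rot: [-3.141, 0.001, 0.343]
wrist_force: [0.8, -0.6, 0.8]
finger_gap: 35.3
```

```bash
python3 - <<'E'
from h import *
s=read_state();print(s['eef_pos'],s['eef_rot'],s['finger_gap'])
snap('wrist','w5.png')
E
```

```text
[462.22032195 -51.1319864  195.79610828] [-3.14105051e+00  1.14982452e-03  3.42777784e-01] 35.29672787327611
```

View pics/w5.png

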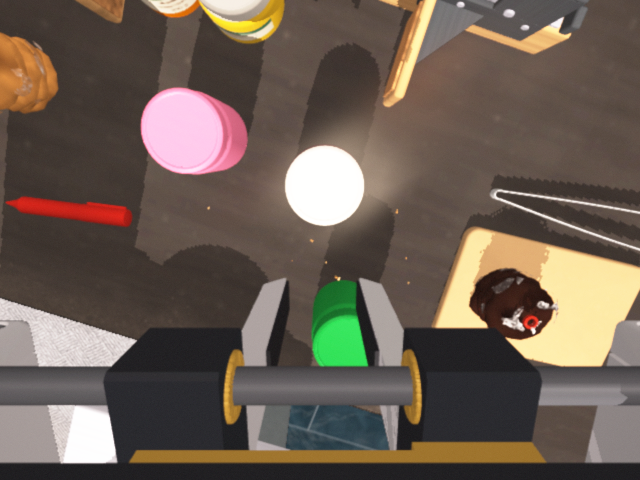

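```bash
python3 - <<'E'
from h import *
print('plum',ray('wrist',324.5,186,88).round(1),'pink',ray('wrist',184,131,88).round(1),'jaw end',ray('wrist',391,105,64).round(1))
E
```

```text
plum [508.  -37.2  88. ] pink [511.1  76.8  88. ] jaw end [584.9 -66.7  64. ]
```

Emit:
{"method": "carry_out", "body": {
  "series": [
    {"delta_pos":[0,0,-60],"turn":[0,0,0],"hand":0.38},
    {"delta_pos":[0,0,-115],"turn":[0,0,0],"hand":0.38},
    {"delta_pos":[0,0,-157],"turn":[0,0,0],"hand":0.38},
    {"delta_pos":[0,0,-157],"turn":[0,0,0],"hand":0.38}
  ]
}}

```text
clock: 7.95
eef_pos: [462.8, -51.3, 36.6]
eef_rot: [-3.138, 0.006, 0.343]
wrist_force: [0.6, 0.6, 0.5]
finger_gap: 35.9
```

Emit:
{"method": "carry_out", "body": {
  "series": [
    {"delta_pos":[6,2,0],"turn":[0,0,0],"hand":0.38},
    {"delta_pos":[11,3.7,0],"turn":[0,0,0],"hand":0.38},
    {"delta_pos":[17,5.8,0],"turn":[0,0,0],"hand":0.38},
    {"delta_pos":[24,8.2,0],"turn":[0,0,0],"hand":0.38},
    {"delta_pos":[32,11,0],"turn":[0,0,0],"hand":0.38},
    {"delta_pos":[40,13.6,0],"turn":[0,0,0],"hand":0.38},
    {"delta_pos":[48,16.4,0],"turn":[0,0,0],"hand":0.38},
    {"delta_pos":[56,19,0],"turn":[0,0,0],"hand":0.38}
  ]
}}

```text
clock: 8.95
eef_pos: [520.8, -32.3, 40.2]
eef_rot: [3.141, -0.0, 0.343]
wrist_force: [-5.0, -1.8, 5.0]
finger_gap: 36.2
```

```bash
python3 - <<'E'
from h import *
s=read_state();print(s['eef_pos'],s['eef_rot'],s['finger_gap'])
snap('wrist','w6.png')
E
```

```text
[520.793378   -32.32384433  40.23756019] [ 3.14117381e+00 -3.57065893e-04  3.42907777e-01] 36.152176181061485
```

View pics/w6.png

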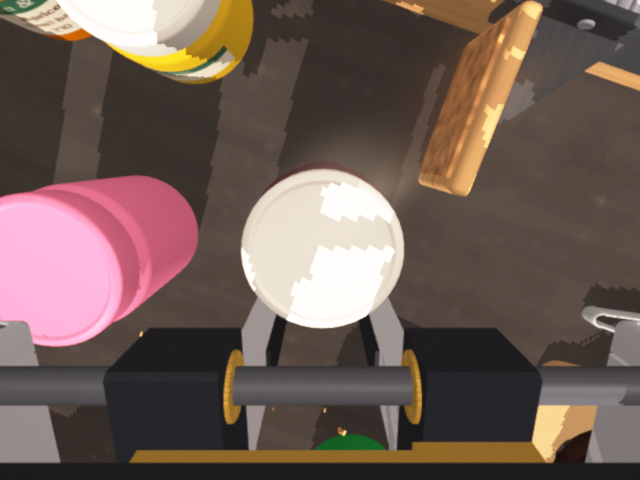

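The jar sits centred in the finger cradle at pixel (323,247), clear of the jaw (left edge near 420,180) and of the pink jar. I'll carry on.

Emit:
{"method": "carry_out", "body": {
  "series": [
    {"delta_pos":[8,2.7,0],"turn":[0,0,0],"hand":0.38},
    {"delta_pos":[16,5.4,0],"turn":[0,0,0],"hand":0.38},
    {"delta_pos":[24,8.2,0],"turn":[0,0,0],"hand":0.38},
    {"delta_pos":[32,11,0],"turn":[0,0,0],"hand":0.38},
    {"delta_pos":[40,14,0],"turn":[0,0,0],"hand":0.38},
    {"delta_pos":[48,16.5,0],"turn":[0,0,0],"hand":0.38},
    {"delta_pos":[56,19.5,0],"turn":[0,0,0],"hand":0.38},
    {"delta_pos":[64,22,0],"turn":[0,0,0],"hand":0.38}
  ]
}}

```text
clock: 10.0
eef_pos: [584.7, -10.2, 39.8]
eef_rot: [3.141, -0.0, 0.343]
wrist_force: [-4.5, -2.0, 4.9]
finger_gap: 36.0
```

Emit:
{"method": "carry_out", "body": {
  "series": [
    {"delta_pos":[4,1.5,0],"turn":[0,0,0],"hand":0.38},
    {"delta_pos":[8,3,0],"turn":[0,0,0],"hand":0.38},
    {"delta_pos":[11,4,0],"turn":[0,0,0],"hand":0.38},
    {"delta_pos":[11,4,0],"turn":[0,0,0],"hand":0.38}
  ]
}}

```text
clock: 10.5
eef_pos: [595.5, -6.3, 39.6]
eef_rot: [3.141, -0.0, 0.343]
wrist_force: [-0.9, -0.1, 1.3]
finger_gap: 35.5
```

```bash
python3 - <<'E'
from h import *
s=read_state();print(s['eef_pos'],s['eef_rot'],s['finger_gap'])
snap('wrist','w7.png')
E
```

```text
[595.46656836  -6.32370289  39.55050799] [ 3.14147175e+00 -4.94169342e-04  3.42827958e-01] 35.480300960179896
```

View pics/w7.png

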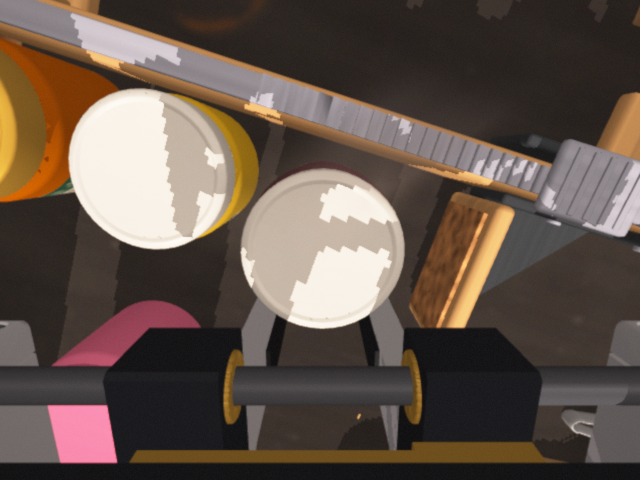

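Emit:
{"method": "carry_out", "body": {
  "series": [
    {"delta_pos":[2,0.2,0],"turn":[0,0,0],"hand":0.38},
    {"delta_pos":[4,0.4,0],"turn":[0,0,0],"hand":0.38},
    {"delta_pos":[5,0.5,0],"turn":[0,0,0],"hand":0.38},
    {"delta_pos":[5,0.5,0],"turn":[0,0,0],"hand":0.38}
  ]
}}

```text
clock: 11.05
eef_pos: [600.2, -5.9, 39.4]
eef_rot: [-3.142, -0.0, 0.343]
wrist_force: [-1.5, -0.1, 2.0]
finger_gap: 35.9
```

Emit:
{"method": "carry_out", "body": {
  "series": [
    {"delta_pos":[1.5,0,0],"turn":[0,0,0],"hand":0.38},
    {"delta_pos":[2,0,0],"turn":[0,0,0],"hand":0.38},
    {"delta_pos":[2,0,0],"turn":[0,0,0],"hand":0.38}
  ]
}}

```text
clock: 11.42
eef_pos: [602.2, -5.9, 39.4]
eef_rot: [-3.142, -0.0, 0.343]
wrist_force: [-2.2, 0.8, 1.3]
finger_gap: 35.9
```

Emit:
{"method": "carry_out", "body": {
  "series": [
    {"delta_pos":[1,0,0],"turn":[0,0,0],"hand":0.38},
    {"delta_pos":[2,0,0],"turn":[0,0,0],"hand":0.38},
    {"delta_pos":[2,0,0],"turn":[0,0,0],"hand":0.38}
  ]
}}

```text
clock: 11.8
eef_pos: [604.3, -5.9, 39.4]
eef_rot: [3.142, -0.0, 0.343]
wrist_force: [-2.6, 0.0, 0.2]
finger_gap: 35.4
```

Emit:
{"method": "carry_out", "body": {
  "series": [
    {"delta_pos":[1,0,0],"turn":[0,0,0],"hand":0.38},
    {"delta_pos":[2,0,0],"turn":[0,0,0],"hand":0.38},
    {"delta_pos":[2,0,0],"turn":[0,0,0],"hand":0.38}
  ]
}}

```text
clock: 12.18
eef_pos: [606.3, -5.9, 39.4]
eef_rot: [3.142, -0.0, 0.343]
wrist_force: [-2.6, -0.5, 1.0]
finger_gap: 35.5
```

```bash
python3 - <<'E'
from h import *
s=read_state();print(s['eef_pos'],s['wrist_force'])
snap('wrist','w8.png');snap('scene','s8.png')
im=cv2.imread('pics/s8.png')[190:320,190:450]
cv2.imwrite('pics/s8c.png',cv2.resize(im,None,fx=3,fy=3,interpolation=cv2.INTER_CUBIC))
E
```

```text
[606.25655357  -5.91829999  39.42552666] [-2.6186691  -0.50719422  1.02192767]
```

View pics/w8.png

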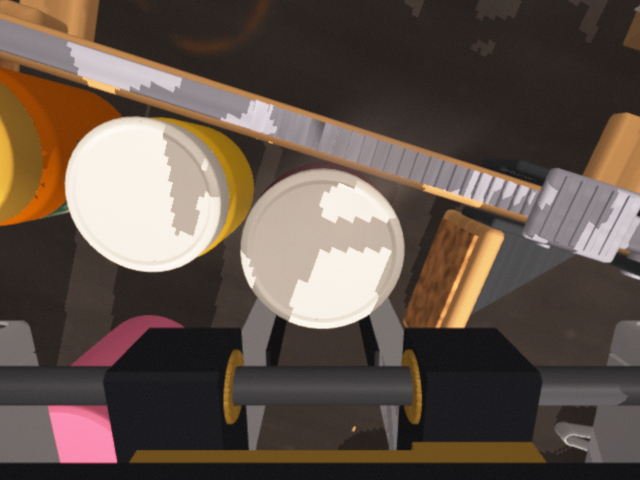

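View pics/s8c.png

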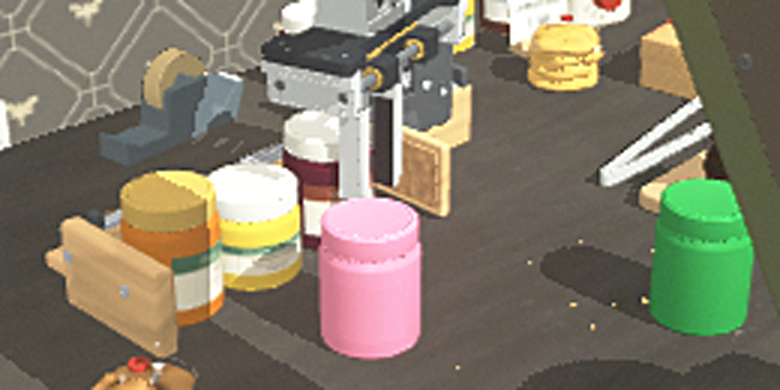

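```bash
python3 - <<'E'
from h import *
p=ray('wrist',323,249,88);c=ray('wrist',148,194,70);print(p,c)
for u,v in [(150,40),(400,150)]: pass
# fence front top edge points? bar front edge at z=60
for u,v in [(0,50),(105,86),(278,139),(420,180),(500,203)]: print(ray('wrist',u,v,52).round(1))
E
```

```text
[641.26574355   6.60325454  88.        ] [634.67042607  79.63306348  70.        ]
[667.7 158.   52. ]
[668.6 114.4  52. ]
[672.7  38.7  52. ]
[677.3 -27.1  52. ]
[680.1 -65.8  52. ]
```

Emit:
{"method": "carry_out", "body": {
  "series": [
    {"delta_pos":[1,0,0],"turn":[0,0,0],"hand":0.38},
    {"delta_pos":[2,0,0],"turn":[0,0,0],"hand":0.38},
    {"delta_pos":[2,0,0],"turn":[0,0,0],"hand":0.38}
  ]
}}

```text
clock: 12.65
eef_pos: [606.7, -5.9, 39.4]
eef_rot: [-3.14, 0.004, 0.343]
wrist_force: [-15.8, -1.4, 9.2]
finger_gap: 35.6
```

Emit:
{"method": "carry_out", "body": {
  "series": [
    {"delta_pos":[-10,-2,0],"turn":[0,0,0],"hand":0.38},
    {"delta_pos":[-30,-8,0],"turn":[0,0,0],"hand":0.38},
    {"delta_pos":[-35,-9,50],"turn":[0,0,0],"hand":0.38},
    {"delta_pos":[-35,-9,110],"turn":[0,0,0],"hand":0.2},
    {"delta_pos":[-30,-30,160],"turn":[0,0,-0.1],"hand":0},
    {"delta_pos":[0,-80,165],"turn":[0,0,-0.2],"hand":0},
    {"delta_pos":[30,-130,165],"turn":[0,0,-0.3],"hand":0},
    {"delta_pos":[60,-165,165],"turn":[0,0,-0.3],"hand":0}
  ]
}}

```text
clock: 13.65
eef_pos: [668.8, -173.3, 204.7]
eef_rot: [3.141, -0.001, 0.04]
wrist_force: [0.0, -0.6, 0.6]
finger_gap: 0.3
```

Emit:
{"method": "carry_out", "body": {
  "series": [
    {"delta_pos":[20,-9,0],"turn":[0,0,0],"hand":0},
    {"delta_pos":[20,-9,0],"turn":[0,0,0],"hand":0}
  ]
}}

```text
clock: 13.9
eef_pos: [688.6, -180.7, 203.4]
eef_rot: [-3.141, 0.0, 0.042]
wrist_force: [0.1, 0.4, 0.2]
finger_gap: 0.6
```

```bash
python3 - <<'E'
from h import *
s=read_state();print(s['clock'],s['eef_pos'],s['eef_rot'],s['wrist_force'],s['finger_gap'])
snap('wrist','w9.png')
snap('top','t9.png')
a=cv2.imread('pics/t9.png')[140:300,220:440]
cv2.imwrite('pics/t9c.png',cv2.resize(a,None,fx=3.6,fy=3.6,interpolation=cv2.INTER_CUBIC))
E
```

```text
13.9 [ 688.55382395 -180.65050239  203.37073063] [-3.14148554e+00  2.31875738e-04  4.19771104e-02] [0.12535428 0.41955928 0.24948499] 0.56362485836111
```

View pics/w9.png

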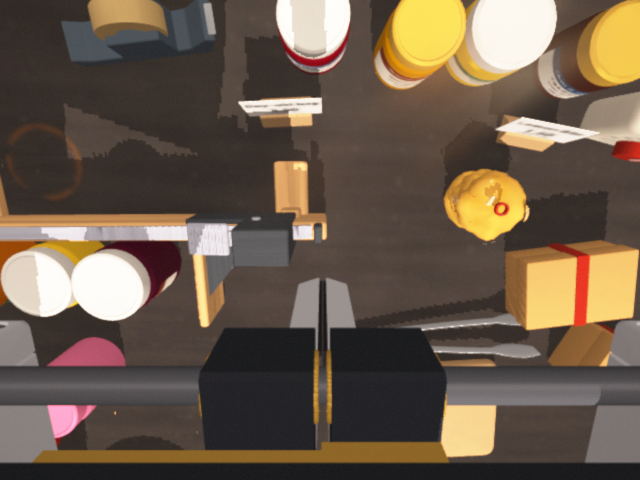

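View pics/t9c.png

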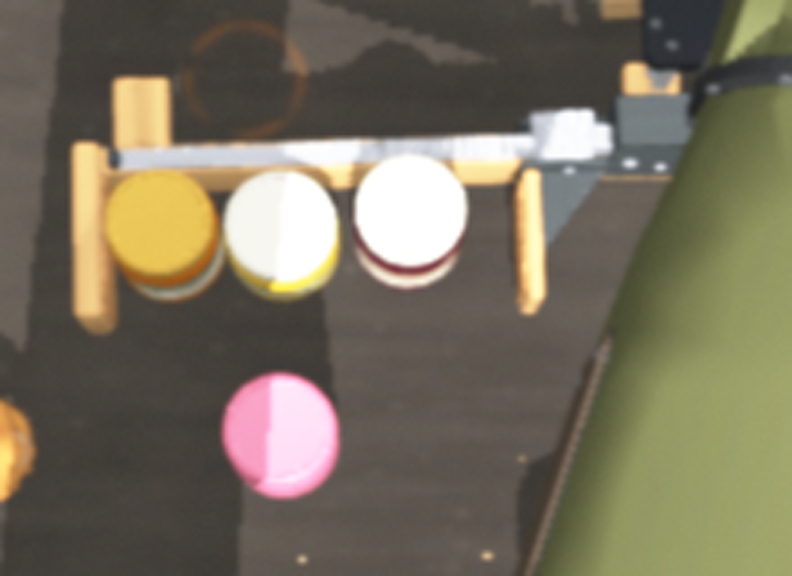

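```bash
python3 - <<'E'
from h import *
def t(n,u,v,z):
    p=ray('top',220+(u+.5)/3.6-.5,140+(v+.5)/3.6-.5,z);c,s=np.cos(.043),np.sin(.043);d=p[:2]-[673,-1]
    print(n,p.round(1)[:2],'rail',(d@[c,s]).round(1),(d@[-s,c]).round(1))
t('plum',411,211,88);t('apr',162,223.5,88);t('curd',281,226,70)
t('jawF',518,308,64);t('jawB',517,175,64);t('plate',107,150,64)
t('pinkNow',281,430,88)
for u,v,z in[(294,240,115),(290,265,115),(237,230,115)]: print(ray('wrist',u,v,z).round(1))
E
```

```text
plum [638.6   6. ] rail -34.0 8.5
apr [628.9 150.3] rail -37.6 153.1
curd [632.3  82.1] rail -37.1 84.8
jawF [586.5 -58.4] rail -88.9 -53.6
jawB [666.8 -57.5] rail -8.6 -56.2
plate [678.  186.9] rail 13.1 187.5
pinkNow [509.7  78.8] rail -159.8 86.8
[ 694.5 -157.9  115. ]
[ 674.4 -155.3  115. ]
[ 700.4 -114.6  115. ]
```

Emit:
{"method": "carry_out", "body": {
  "series": [
    {"delta_pos":[1,0,-55],"turn":[0,0,0],"hand":0},
    {"delta_pos":[1,0,-100],"turn":[0,0,0],"hand":0},
    {"delta_pos":[1,0,-120],"turn":[0,0,0],"hand":0},
    {"delta_pos":[1,3,-120],"turn":[0,0,0],"hand":0},
    {"delta_pos":[1,6,-120],"turn":[0,0,0],"hand":0}
  ]
}}

```text
clock: 14.62
eef_pos: [690.1, -173.8, 87.0]
eef_rot: [3.141, -0.003, 0.043]
wrist_force: [0.0, -0.4, -0.2]
finger_gap: 0.2
```

Emit:
{"method": "carry_out", "body": {
  "series": [
    {"delta_pos":[-0.2,5,-3],"turn":[0,0,0],"hand":0},
    {"delta_pos":[-0.4,10,-5],"turn":[0,0,0],"hand":0},
    {"delta_pos":[-0.6,15,-5],"turn":[0,0,0],"hand":0},
    {"delta_pos":[-0.8,20,-5],"turn":[0,0,0],"hand":0},
    {"delta_pos":[-1,25,-5],"turn":[0,0,0],"hand":0},
    {"delta_pos":[-1.2,30,-5],"turn":[0,0,0],"hand":0},
    {"delta_pos":[-1.4,35,-5],"turn":[0,0,0],"hand":0},
    {"delta_pos":[-1.4,35,-5],"turn":[0,0,0],"hand":0}
  ]
}}

```text
clock: 15.62
eef_pos: [687.7, -138.1, 79.2]
eef_rot: [-3.141, 0.001, 0.043]
wrist_force: [0.4, -0.0, 0.0]
finger_gap: 0.6
```

```bash
python3 - <<'E'
from h import *
s=read_state();print(s['eef_pos'],s['wrist_force'])
snap('wrist','w10.png')
E
```

```text
[ 687.66739168 -138.11823159   79.21291141] [ 0.40081025 -0.00846691  0.01744507]
```

View pics/w10.png

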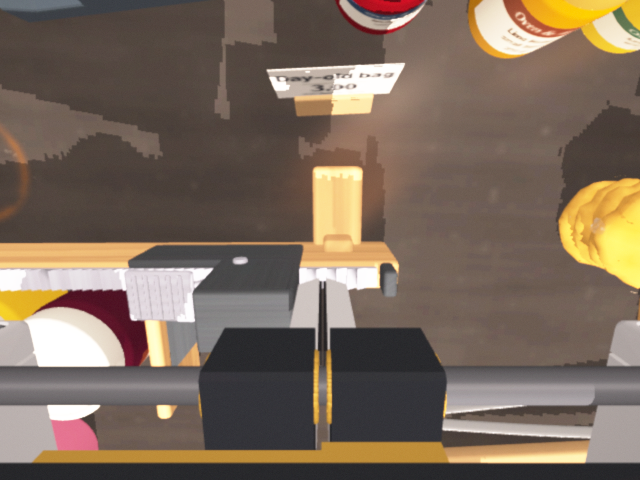

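Emit:
{"method": "carry_out", "body": {
  "series": [
    {"delta_pos":[-0.1,2,0],"turn":[0,0,0],"hand":0},
    {"delta_pos":[-0.2,4,0],"turn":[0,0,0],"hand":0},
    {"delta_pos":[-0.3,6,0],"turn":[0,0,0],"hand":0},
    {"delta_pos":[-0.4,8,0],"turn":[0,0,0],"hand":0},
    {"delta_pos":[-0.5,10,0],"turn":[0,0,0],"hand":0},
    {"delta_pos":[-0.5,12,0],"turn":[0,0,0],"hand":0}
  ]
}}

```text
clock: 16.42
eef_pos: [687.0, -127.3, 79.1]
eef_rot: [3.141, 0.001, 0.042]
wrist_force: [-0.9, -6.9, -2.8]
finger_gap: 0.5
```

```bash
python3 - <<'E'
from h import *
s=read_state();print(s['eef_pos'],s['wrist_force'])
snap('wrist','w11.png');snap('top','t11.png')
a=cv2.imread('pics/t11.png')[140:300,220:440]
cv2.imwrite('pics/t11c.png',cv2.resize(a,None,fx=3.6,fy=3.6,interpolation=cv2.INTER_CUBIC))
E
```

```text
[ 686.99450675 -127.27229686   79.06257408] [-0.92096988 -6.85027463 -2.84908649]
```

View pics/t11c.png

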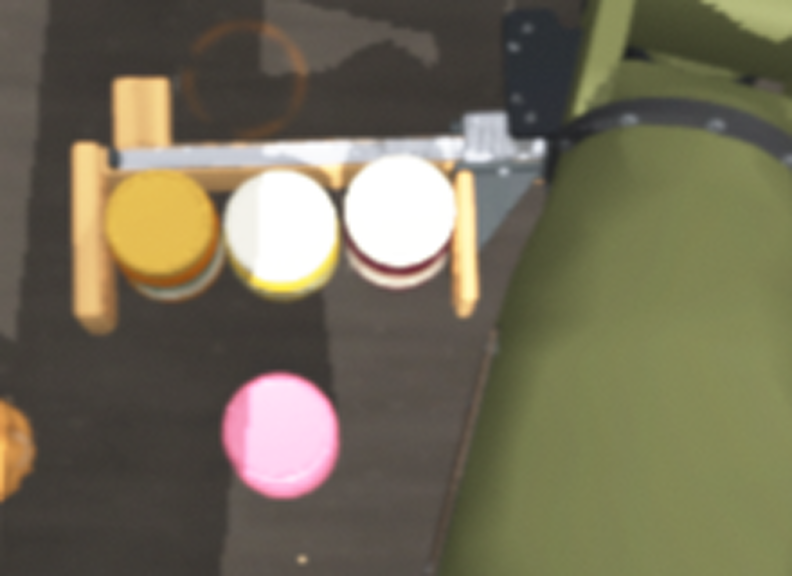

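View pics/w11.png

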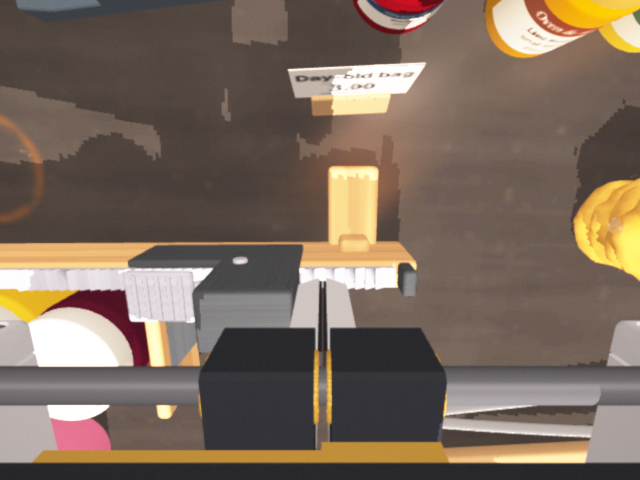

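The jaw has reached the plum jar, lid at crop (400,212). A gap of a few mm to the curd lid remains. I'll go on in small steps.

Emit:
{"method": "carry_out", "body": {
  "series": [
    {"delta_pos":[-0.1,2,0],"turn":[0,0,0],"hand":0},
    {"delta_pos":[-0.2,4,0],"turn":[0,0,0],"hand":0},
    {"delta_pos":[-0.2,5,0],"turn":[0,0,0],"hand":0},
    {"delta_pos":[-0.2,5,0],"turn":[0,0,0],"hand":0}
  ]
}}

```text
clock: 17.02
eef_pos: [686.8, -122.5, 79.1]
eef_rot: [3.141, 0.001, 0.042]
wrist_force: [-0.3, -6.9, -2.4]
finger_gap: 0.4
```

Emit:
{"method": "carry_out", "body": {
  "series": [
    {"delta_pos":[0,1,0],"turn":[0,0,0],"hand":0},
    {"delta_pos":[0,2,0],"turn":[0,0,0],"hand":0},
    {"delta_pos":[0,2,0],"turn":[0,0,0],"hand":0}
  ]
}}

```text
clock: 17.4
eef_pos: [686.7, -120.7, 79.1]
eef_rot: [3.141, 0.001, 0.042]
wrist_force: [-0.7, -8.5, -2.4]
finger_gap: 0.2
```

```bash
python3 - <<'E'
from h import *
snap('top','t12.png')
a=cv2.imread('pics/t12.png')[140:300,220:440]
cv2.imwrite('pics/t12c.png',cv2.resize(a,None,fx=3.6,fy=3.6,interpolation=cv2.INTER_CUBIC))
E
```

```text
(no output)
```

View pics/t12c.png

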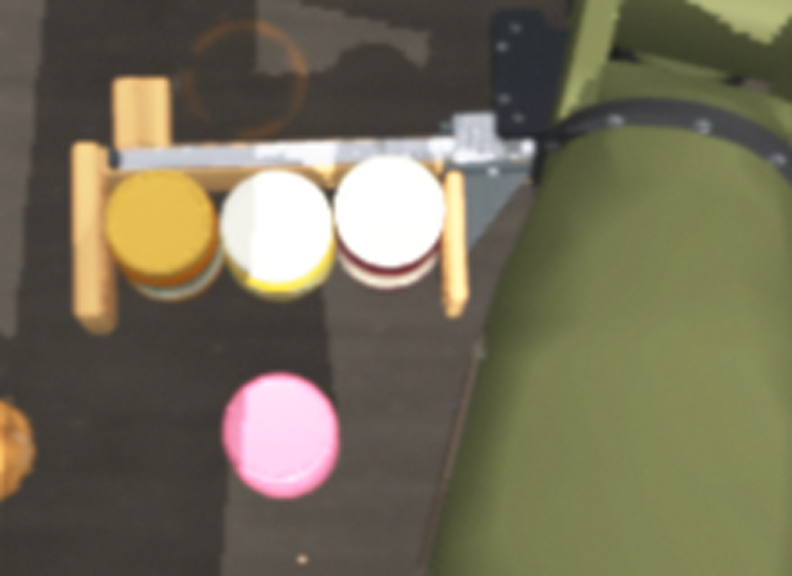

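Emit:
{"method": "carry_out", "body": {
  "series": [
    {"delta_pos":[0,1,0],"turn":[0,0,0],"hand":0},
    {"delta_pos":[0,2,0],"turn":[0,0,0],"hand":0},
    {"delta_pos":[0,2,0],"turn":[0,0,0],"hand":0}
  ]
}}

```text
clock: 17.82
eef_pos: [686.6, -119.1, 79.1]
eef_rot: [3.14, 0.001, 0.042]
wrist_force: [-1.4, -10.0, -2.5]
finger_gap: 0.4
```

Emit:
{"method": "carry_out", "body": {
  "series": [
    {"delta_pos":[0,1,0],"turn":[0,0,0],"hand":0},
    {"delta_pos":[0,2,0],"turn":[0,0,0],"hand":0},
    {"delta_pos":[0,2,0],"turn":[0,0,0],"hand":0}
  ]
}}

```text
clock: 18.2
eef_pos: [686.6, -118.6, 79.1]
eef_rot: [3.138, 0.001, 0.041]
wrist_force: [-0.9, -17.5, -3.1]
finger_gap: 0.3
```

Emit:
{"method": "carry_out", "body": {
  "series": [
    {"delta_pos":[0,1,0],"turn":[0,0,0],"hand":0},
    {"delta_pos":[0,2,0],"turn":[0,0,0],"hand":0},
    {"delta_pos":[0,2,0],"turn":[0,0,0],"hand":0}
  ]
}}

```text
clock: 18.58
eef_pos: [686.6, -118.4, 79.2]
eef_rot: [3.136, 0.0, 0.04]
wrist_force: [-1.3, -28.8, -4.0]
finger_gap: 0.4
```

```bash
python3 - <<'E'
from h import *
snap('top','t13.png')
a=cv2.imread('pics/t13.png')[150:250,230:380]
cv2.imwrite('pics/t13c.png',cv2.resize(a,None,fx=5.2,fy=5.2,interpolation=cv2.INTER_CUBIC))
E
```

```text
(no output)
```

View pics/t13c.png

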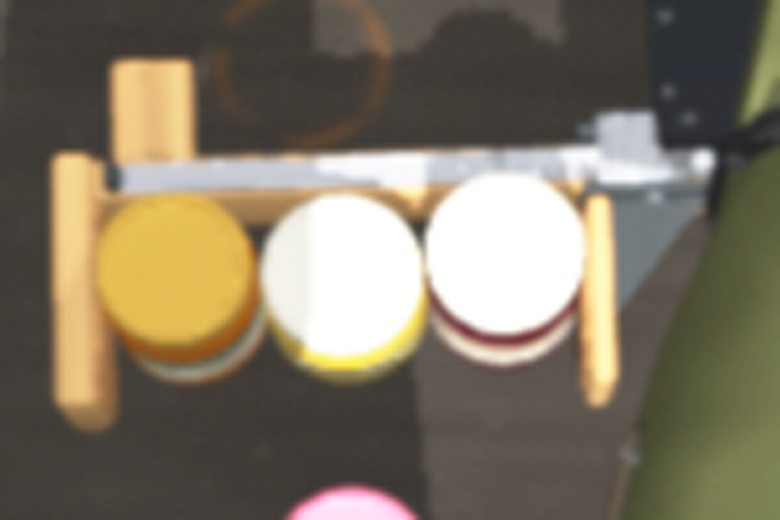

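The row is closed: the force rose to 29 N with almost no further motion. I'll back off and check.

Emit:
{"method": "carry_out", "body": {
  "series": [
    {"delta_pos":[0,-4,0],"turn":[0,0,0],"hand":0},
    {"delta_pos":[0,-15,0],"turn":[0,0,0],"hand":0},
    {"delta_pos":[0,-25,40],"turn":[0,0,0],"hand":0},
    {"delta_pos":[0,-25,90],"turn":[0,0,0],"hand":0},
    {"delta_pos":[0,-10,125],"turn":[0,0,0],"hand":0},
    {"delta_pos":[0,50,125],"turn":[0,0,0],"hand":0},
    {"delta_pos":[-20,100,125],"turn":[0,0,0],"hand":0},
    {"delta_pos":[-20,100,125],"turn":[0,0,0],"hand":0}
  ]
}}

```text
clock: 19.62
eef_pos: [666.4, -10.3, 205.1]
eef_rot: [-3.141, -0.0, 0.047]
wrist_force: [0.2, 0.5, -0.7]
finger_gap: 0.5
```

```bash
python3 - <<'E'
from h import *
s=read_state();print(s['eef_pos'],s['wrist_force'])
snap('wrist','w14.png')
E
```

```text
[666.42205458 -10.32867537 205.11402984] [ 0.17138631  0.453912   -0.6568936 ]
```

View pics/w14.png

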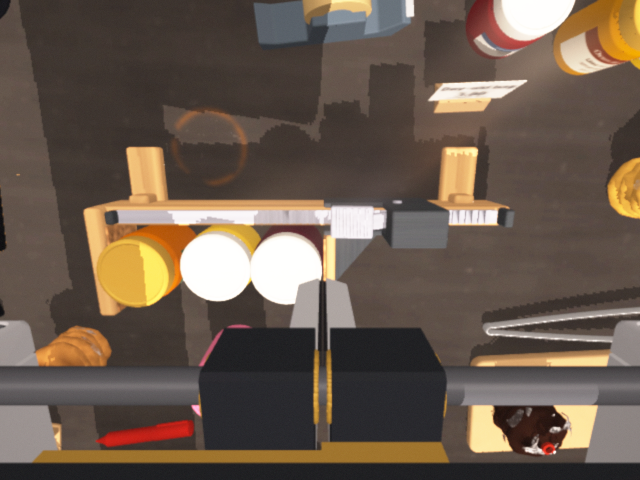

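Emit:
{"method": "carry_out", "body": {
  "series": [
    {"delta_pos":[-170,-340,20],"turn":[0,0,0],"hand":0},
    {"delta_pos":[-170,-340,20],"turn":[0,0,0],"hand":0},
    {"delta_pos":[-170,-340,20],"turn":[0,0,0],"hand":0},
    {"delta_pos":[-170,-340,20],"turn":[0,0,0],"hand":0},
    {"delta_pos":[-170,-340,20],"turn":[0,0,0],"hand":0},
    {"delta_pos":[-170,-340,20],"turn":[0,0,0],"hand":0},
    {"delta_pos":[-170,-340,20],"turn":[0,0,0],"hand":0},
    {"delta_pos":[-170,-340,20],"turn":[0,0,0],"hand":0}
  ]
}}

```text
clock: 20.68
eef_pos: [496.8, -354.6, 224.3]
eef_rot: [-3.141, -0.0, 0.041]
wrist_force: [0.5, 1.0, -0.2]
finger_gap: 0.5
```

```bash
python3 - <<'E'
from h import *
snap('top','t15.png');snap('scene','s15.png')
a=cv2.imread('pics/t15.png')[150:250,230:380]
cv2.imwrite('pics/t15c.png',cv2.resize(a,None,fx=5.2,fy=5.2,interpolation=cv2.INTER_CUBIC))
im=cv2.imread('pics/s15.png')[190:320,190:450]
cv2.imwrite('pics/s15c.png',cv2.resize(im,None,fx=3,fy=3,interpolation=cv2.INTER_CUBIC))
E
```

```text
(no output)
```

View pics/t15c.png

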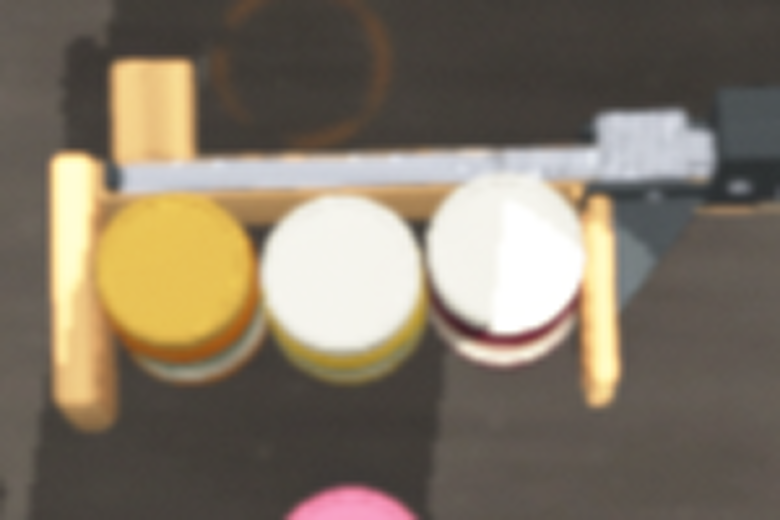

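View pics/s15c.png

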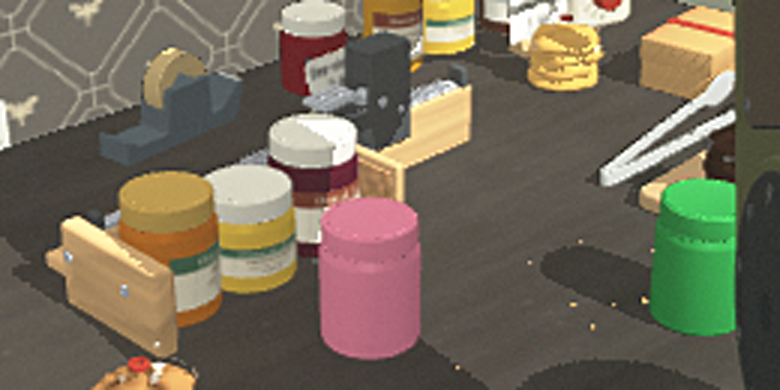

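View pics/t15.png

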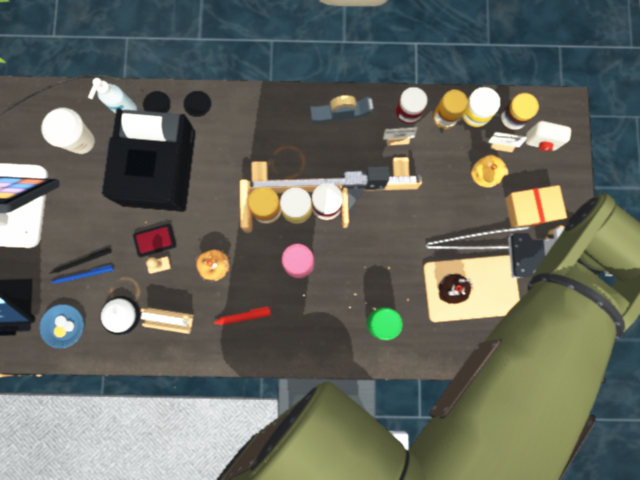

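```bash
python3 - <<'E'
from h import *
def t(n,u,v,z):
    p=ray('top',230+(u+.5)/5.2-.5,150+(v+.5)/5.2-.5,z);c,s=np.cos(.043),np.sin(.043);d=p[:2]-[673,-1]
    print(n,p.round(1)[:2],'rail',(d@[c,s]).round(1),(d@[-s,c]).round(1))
t('plum',505,253,88);t('apr',176,269,88);t('curd',342,272.5,70)
t('jawF',583,400,64);t('jawB',583,200,64);t('plate',99,160,64)
E
```

```text
plum [638.4  20.9] rail -33.6 23.3
apr [629.7 152.8] rail -36.7 155.6
curd [633.1  87.1] rail -36.1 89.7
jawF [582.9 -12.1] rail -90.4 -7.2
jawB [666.5 -11.3] rail -6.9 -10.0
plate [680.  188.5] rail 15.2 189.0
```

```bash
python3 -c "
from cell import *
print(read_state()['clock'],read_state()['wrist_force']);print(sign_off())"
```

```text
20.775 [-1.37473907 -0.00526059 -0.46466228]
the job is handed in; nothing more can be done
None
```

The job is done and handed in after about 21 s. The plum jar now stands in the rail with the apricot and curd jars, and the stop is closed up against it.

- **Stop moved back:** I held the release down to full travel (about 18–24 N) and slid the stop back about 106 mm to its end. There it met a firm block, and I pushed to 23 N along the rail. After I let go, the images put it within about 2–4 mm of the end, which is inside the one-tooth slip.
- **Jar pushed in:** I pushed the plum jar across the worktop with two slightly open fingers until it stood against the fence (about 16 N at contact).
- **Row closed:** I pushed the tower's outer wall until the row went firm. The force reached 29 N with almost no further movement.

**Last checks (top camera):**
- Jar spacing measured 65.9 and 66.4 mm, where touching would be 67 mm. That difference is within measuring error.
- The jaw face matches the plum jar's edge to about 1–2 mm, and nothing sprang back when I let go.
- The plum jar is on the fence. The apricot and curd jars measure about 3 mm off it, as they did at the start.
- The pink and green jars and the other things look unmoved.

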